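# Clip the instrument key onto the bench eye

### The job

Secure the instrument key to the bench: pick the orange key fob up and, with its snap hook in line with the eye plate, press the blue sprung gate onto the near leg of the steel eye until the leg is inside and the gate has snapped shut behind it. Then tug the hook straight back with about 6 N so that the leg bears on the inside of the shut gate, to prove it holds, and leave it clipped on, lying flat on the bench and let go. Feel your way: never push or pull on the eye with more than 10 N, and leave the other things where they are.

Things in the scene. Friction and masses are not known exactly. Their poses are not given: they have to be found in the camera images.
- snap_hook: Key fob with rigid snap hook, about 0.17 kg, lying flat, x -70 to +97 mm. Origin: centre of the fob's underside; x along the fob to the gate, z up. Orange fob with white side labels, 48 (x) x 18 (y) x 34 (z) mm, standing on z = 0: grip it across its 18 mm. Brass key behind, round neck and flat grey loop in front; let go, it rests on the fob, the loop clear of the bench
- loop_center (a point): Centre of the hook's loop, 74 mm ahead of, 2 mm right of (-y) and 15.5 mm above the fob's origin. The loop is of 8 mm bar, its plane level: outside x = 48 to 97 mm, y = -28 to +24 mm of the hook; inside, the spine's face is at x = 56 mm, the side bars' faces at y = -20 and +16 mm. Its front is open but for the blue gate. Axes as the hook's
- gate (a joint): Angle in rad of the blue sprung gate: 0 shut (at rest; it cannot swing outward), 1.45 swung fully inward to the spine. A 5.4 mm bar 30 mm long, level, across the loop's front at x = 92 mm of the hook; upright hinge at y = +15.5 mm, free tip at y = -14.5 mm. Pressed at the gate point it gives way at about 3 N, rising to about 6 N, a little more or less by friction
- gate_point (a point): Spot on the shut gate's centre line where the leg should press: 92 mm ahead, 13 mm to the right (-y) and 15.5 mm above the fob's origin, close to the gate's tip. Touch is with the leg's axis 7.7 mm before this line; the gate slips off and snaps shut when the axis is 21 to 25 mm inside it; at 31 mm the leg strikes the hard spine
- eye_plate: Dark steel plate 84 (x) x 46 x 6 mm, fixed to the bench, x from -22 to +62 mm of its origin. Origin: at bench height, under the middle of the near leg's adjustment slot; x points from the near leg (robot's side) to the far leg and is the direction to press, z up
- slot_middle (a point): Middle of the near leg's slot, 6 mm above the plate's origin. The eye is a closed upright arch of 10 mm round steel bar, top 46 mm above the bench, its two upright legs 40 mm apart along the plate's x, at the plate's y = 0. It is clamped rigidly with its near leg anywhere from 11 mm before to 11 mm beyond this point along x: not measured, to be felt or seen
- mouse: Black computer mouse, 120 x 59 x 34 mm; bystander. Origin: centre of its underside
- note_pad: Pad of green notes, 78 x 78 x 10 mm; bystander. Origin: centre of its underside
- beaker: Clear 100 ml beaker, 56 mm wide, 68 mm high; bystander. Origin: centre of its underside
- vial_a: Amber glass vial with black cap, 28 mm wide, 49 mm high; bystander. Origin: centre of its underside
- vial_b: Clear glass vial with white cap, 28 mm wide, 46 mm high; bystander. Origin: centre of its underside
Mind the look-alikes: they are no part of the job. There is more than one size of the snap_hook; the job needs the larger. Leave any turquoise look-alike of the eye_plate alone.

How it is judged:
On the way, in this order (a step that is already met when the one before it is completed fails the run):
1. the eye's leg presses the gate well inward (value of joint gate above 0.6 rad and contact force between snap_hook and eye_plate above 0.8 N).
2. the leg is inside the hook and the gate has snapped shut (x of gate_point in the frame of eye_plate between 0.005 and 0.044 m and y of gate_point in the frame of eye_plate between -0.032 and 0.0115 m and angle between the x axis of snap_hook and the x axis of eye_plate, either way round below 0.2 rad and value of joint gate below 0.1 rad and height (world z) of gate_point below 0.035 m), for 0.05 s.
3. the hook is tugged straight back: the leg bears on the inside of the shut gate with more than 4 N (x of gate_point in the frame of eye_plate between -0.0045 and 0.0195 m and y of gate_point in the frame of eye_plate between -0.032 and 0.0115 m and angle between the x axis of snap_hook and the x axis of eye_plate, either way round below 0.2 rad and value of joint gate below 0.1 rad and height (world z) of gate_point below 0.035 m and contact force between snap_hook and eye_plate above 4 N), for 0.05 s.
At the end, for the whole second after the job is handed in: The near leg is inside the loop, gate shut (< 0.1 rad): gate point at x -4.5 to 44 mm of the plate, y -32 to +11.5 mm, height < 35 mm; hook in line with the plate within 0.2 rad, flat (tilt < 0.12 rad, underside < 8 mm up), at rest, let go (x of gate_point in the frame of eye_plate between -0.0045 and 0.044 m and y of gate_point in the frame of eye_plate between -0.032 and 0.0115 m and angle between the x axis of snap_hook and the x axis of eye_plate, either way round below 0.2 rad and value of joint gate below 0.1 rad and height (world z) of gate_point below 0.035 m and angle between snap_hook's own z axis and vertical below 0.12 rad and height (world z) of snap_hook below 0.008 m and linear speed of snap_hook below 0.02 m/s); the robot touches nothing.
It fails at once if the hook pushes or pulls on the eye or its plate with more than 10 N (contact force between snap_hook and eye_plate above 10 N).
It fails at once if the robot itself presses on the eye or its plate with more than 10 N (contact force between any of the fingers, the arm and eye_plate above 10 N).
It fails at once if another loose thing is moved by more than 30 mm (distance of any of mouse, note_pad, beaker, vial_a, vial_b from where it was at the start of the episode above 0.03 m).
It also fails if it takes over 53 s, if anything falls off the work surface, if the arm or the gripper's body presses on something with over 40 N, if the wrist force passes 120 N, or if a joint passes its speed limit or range.

### The arm

A 7-joint arm with a two-finger parallel gripper is mounted at the origin on a cart in front of the work surface, level with it; the furniture and walls round the work are solid. World frame = base frame: x ahead of the robot, y to its left, z up, the work surface at z = 0. Lengths are in m, angles in rad, forces in N, time in s.
With the tool pointing down it reaches from about 0.4 to 0.925 m from the base axis. Payload 5.6 kg.
Tool frame: the origin (TCP) lies midway between the tips of the shut fingers; the grasp point (between the pads) lies ctrl.grip_depth behind it (ctrl.grip_depth is the distance from the TCP to the grasp point, in m); z points along the fingers, y is the line along which they close (so a half turn about z gives the same grasp; the last joint's range is limited). The gripper opens to 85 mm and grips with 20 to 120 N. Pads are 22 mm wide; open, the fingers measure 114 mm over their backs; the gripper's body (76 mm by 85 mm) begins 54 mm behind the grasp point. The pads swing forward as they close: fully open they stand 13 mm farther back than shut.
Start: joints at [1.225, 0.468, -0.012, 1.603, 0.006, 1.071, -0.056], TCP at [0.194, -0.62, 0.199] pointing down, gripper open.
Joint ranges: [-2.53, 2.53], [-0.31, 2.02], [-1.57, 1.55], [0.28, 2.44], [-1.29, 4.43], [0.15, 1.84], [-2.92, 2.92]. Speed limits (rad/s): [2.57, 2.57, 3.14, 3.14, 3.14, 3.14, 3.14].

### API

Orientations are given as a rotation vector (axis times angle).
In Python, from plant import ctrl, hand, imaging, ticket, telemetry gives the robot as it stands. The module is installed in compiled form; this text tells all that it offers. Calls block until the motion is done:
- ctrl.move_ptp(position, orientation): joint-space move of the TCP to a pose.
- ctrl.move_linear(position, ori=None, rate=0.15): straight line of the TCP; ori=None keeps the orientation; rate is the mean speed in m/s.
- ctrl.move_joints(angles): joint-space move.
- hand.move_gripper(opening, grasp_force=None): finger opening in m; grasp_force is the grip in N (None keeps the last); returns when the fingers have stopped.
- ctrl.pause(seconds).
- ctrl.ik(position, orientation): joint angles nearest the present ones, or None.
- imaging.snapshot(name): name is "scene" or "side" or "wrist"; returns the picture (400x640x3 uint8, red, green, blue); there is no depth.
- imaging.get_calibration(name): a dict with "mtx" (3x3 intrinsics, pixels), "position" and "rotation" of the camera in the world. Camera axes: x right, y up, looking along -z (the intrinsics and any distortion apply to the point x, -y, -z); pixel columns grow to the right and rows downward; lengths in m; the calibration is good to about 2 mm. A picture is of the moment at which its call begins: read the wrist's pose just before it. get_calibration takes no time and is no camera call; for the wrist camera it gives the pose at the moment of the call.
A pose or a line that the arm cannot do raises ctrl.Unreachable and nothing moves.
- ticket.hand_in(): hands the job in; it is judged then, once.
Readings, each from a call of its own:
- telemetry.read_time_s(): time.
- telemetry.read_joints(): joint angles.
- telemetry.read_qvel(): joint speeds.
- telemetry.read_effort(): joint torques, N m.
- telemetry.read_tool_pos(): TCP position.
- telemetry.read_tool_rot(): TCP orientation.
- telemetry.read_force(): force on the tool from outside, world axes, zero at the start.
- telemetry.read_torque(): the same for the moment, N m.
- telemetry.read_width(): finger opening in m.
- telemetry.read_grasp_force(): force on a finger pad.
Only numpy, scipy, OpenCV 4.12 (cv2) and the standard library are available. Lean on these libraries where they do the work, as an engineer would, in place of code of your own. Each camera call takes 0.05 s, during which the arm holds its last target. There are 200 camera calls.

## Working session

There is one attempt and no reset: what is moved stays moved. The work goes in short steps, each a Python script; the robot and the scene stay as the last script left them, time stands still between calls to the robot, and variables do not carry over. Pictures are saved under pics/ and viewed, at most 10 in all, crops included, and the job is handed in when it is done.

```bash
mkdir -p pics; python3 - <<'E'
from plant import ctrl, hand, imaging, ticket, telemetry
import cv2
for n in("scene","side"):
    cv2.imwrite(f"pics/{n}0.png",imaging.snapshot(n)[:,:,::-1]); c=imaging.get_calibration(n); print(n,c)
print(ctrl.grip_depth,telemetry.read_tool_pos(),telemetry.read_tool_rot(),telemetry.read_time_s(),telemetry.read_force())
E
```

```text
scene {'mtx': array([[396.27409196,   0.        , 315.68470424],
       [  0.        , 396.27409196, 200.31362454],
       [  0.        ,   0.        ,   1.        ]]), 'position': array([-0.32595975,  0.93813331,  0.76723981]), 'rotation': array([ 0.4945808 , -1.19706962, -2.11278016])}
side {'mtx': array([[518.72547563,   0.        , 325.03023195],
       [  0.        , 518.72547563, 194.47308181],
       [  0.        ,   0.        ,   1.        ]]), 'position': array([-0.88971316, -0.17575631,  0.96636889]), 'rotation': array([ 0.83440192, -0.68239203, -1.26166208])}
0.0187 [ 0.19354673 -0.61992009  0.19792485] [-3.10410021e+00 -4.73401612e-01  6.20324642e-04] 0.1 [-0.03114962  0.71841492  0.84079124]
```

View pics/scene0.png

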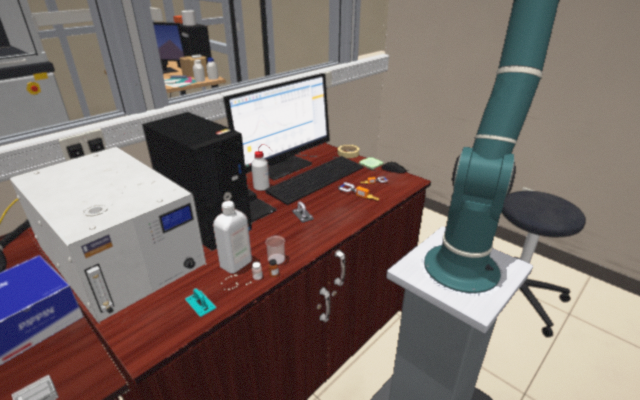

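View pics/side0.png

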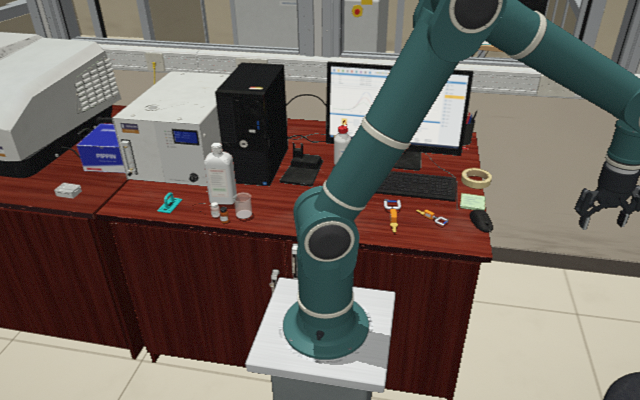

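```bash
cat > h.py <<'E'
from plant import ctrl, hand, imaging, ticket, telemetry
import numpy as np, cv2
from scipy.spatial.transform import Rotation as R
def ray(c,u,v,z):
    K=c["mtx"]; d=np.array([(u-K[0,2])/K[0,0],-(v-K[1,2])/K[1,1],-1])
    d=R.from_rotvec(c["rotation"]).apply(d); p=np.array(c["position"]); return p+d*(z-p[2])/d[2]
def proj(c,P):
    q=R.from_rotvec(c["rotation"]).inv().apply(np.atleast_2d(P)-c["position"]); K=c["mtx"]
    return np.c_[K[0,2]+K[0,0]*q[:,0]/-q[:,2],K[1,2]+K[1,1]*-q[:,1]/-q[:,2]]
def down(yaw): # tool x axis at yaw, z down
    return (R.from_euler("z",yaw)*R.from_euler("x",np.pi)).as_rotvec()
E
python3 - <<'E'
from h import *
a=cv2.imread("pics/scene0.png");b=cv2.imread("pics/side0.png")
f=lambda i,x,y:cv2.resize(i[y:y+60,x:x+130],None,fx=6,fy=6,interpolation=cv2.INTER_CUBIC)[:290]
cv2.imwrite("pics/c1.png",np.vstack([f(a,285,165),f(b,370,188)]))
c=imaging.get_calibration("scene");s=imaging.get_calibration("side")
for n,p in dict(loop=(347,187),fob=(362,191),key=(376,198),eye=(303,213),turq=(200,302),small=(371,181)).items(): print(n,ray(c,*p,.015).round(3))
for n,p in dict(loop=(392,205),fob=(394,216),key=(394,229),small=(428,214)).items(): print(n,ray(s,*p,.015).round(3))
E
```

```text
loop [ 0.541 -0.122  0.015]
fob [ 0.478 -0.137  0.015]
key [ 0.407 -0.131  0.015]
eye [0.53  0.13  0.015]
turq [0.416 0.614 0.015]
small [ 0.503 -0.227  0.015]
loop [ 0.539 -0.122  0.015]
fob [ 0.478 -0.133  0.015]
key [ 0.408 -0.138  0.015]
small [ 0.508 -0.239  0.015]
```

View pics/c1.png

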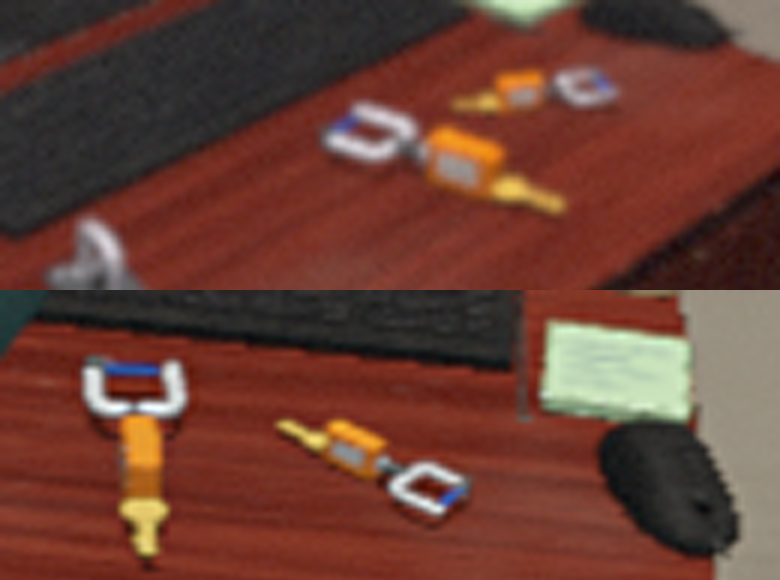

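The larger hook is at crop (370,135)/(135,390), with its fob at scene px (362,191). The smaller look-alike is at scene px (371,181) and points the other way. The dark steel eye is at scene px (303,213). The turquoise one at (200,302) is the decoy. The big hook measures about 165 mm long in both views, so it is the one to use. Next I'll look from close by, eye first and then hook.

```bash
python3 - <<'E'
from h import *
import pickle
D={}
for n,p in dict(eye=(0.46,0.13,0.22),hook=(0.48,-0.135,0.2)).items():
    ctrl.move_ptp(p,down(0.1)); ctrl.pause(.2)
    c=imaging.get_calibration("wrist"); im=imaging.snapshot("wrist"); D[n]=c
    cv2.imwrite(f"pics/w_{n}.png",im[:,:,::-1]); print(n,telemetry.read_time_s(),telemetry.read_tool_pos(),c["position"],c["rotation"],telemetry.read_joints().__repr__())
print(c["mtx"]); pickle.dump(D,open("cal.pkl","wb"))
a=[cv2.imread(f"pics/w_{n}.png") for n in("eye","hook")]
cv2.imwrite("pics/w2.png",cv2.resize(np.vstack(a),(480,600),interpolation=cv2.INTER_AREA))
E
```

```text
eye 3.1583 [0.46013694 0.12969435 0.21996059] [0.54069667 0.13749186 0.39527145] [-0.25939429  0.23346388 -1.45825722] array([ 0.45370753,  0.2818758 , -0.9192256 ,  1.94353211,  0.25936645,
        1.03925918, -2.05116818])
hook 4.45 [ 0.48030664 -0.13369337  0.2002094 ] [ 0.56080741 -0.12523594  0.37564729] [-0.25927114  0.23237743 -1.45466717] array([ 0.90761141,  0.33050421, -0.83329073,  1.92454913,  0.2877739 ,
        1.00905848, -1.52261916])
[[354.22440213   0.         322.60640767]
 [  0.         354.22440213 200.17212951]
 [  0.           0.           1.        ]]
```

View pics/w_eye.png

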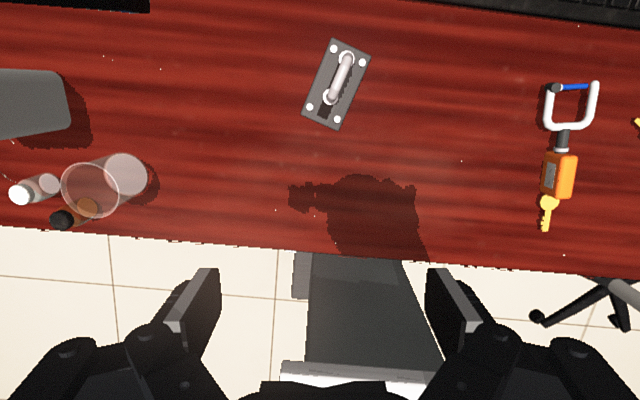

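View pics/w_hook.png

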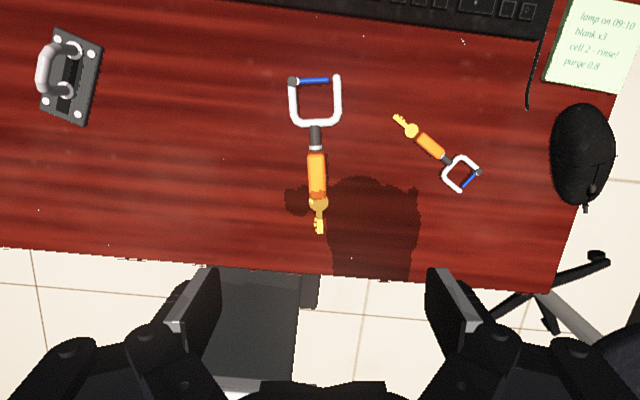

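```bash
python3 - <<'E'
from h import *
a=cv2.imread("pics/w_eye.png")[30:140,280:390];b=cv2.imread("pics/w_hook.png")[65:240,260:370]
g=lambda i,k:cv2.resize(i,None,fx=k,fy=k,interpolation=cv2.INTER_CUBIC)
A=g(a,4);B=g(b,3.4)[:595]
o=np.zeros((600,A.shape[1]+B.shape[1],3),np.uint8);o[:A.shape[0],:A.shape[1]]=A;o[:B.shape[0],A.shape[1]:]=B
print(A.shape,B.shape);cv2.imwrite("pics/c2.png",o[:,:800])
E
```

```text
(440, 440, 3) (595, 374, 3)
```

View pics/c2.png

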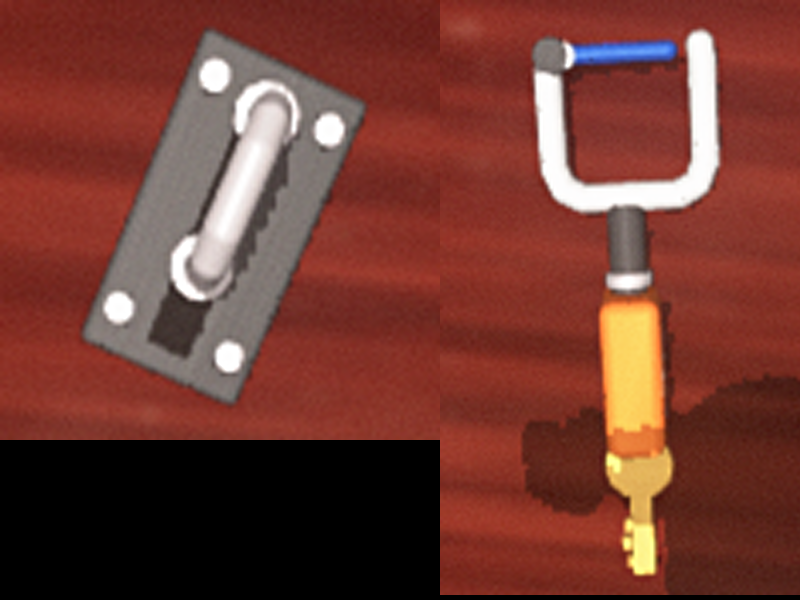

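```bash
python3 - <<'E'
from h import *
import pickle
D=pickle.load(open("cal.pkl","rb")); e=D["eye"];h=D["hook"]
q=lambda x,y:(280+x/4,30+y/4); k=lambda x,y:(260+x/3.4,65+y/3.4)
C=np.array([ray(e,*q(*p),.006) for p in[(208,29),(365,103),(236,404),(83,337)]])[:,:2]
print("corners",C.round(4),[np.linalg.norm(C[i]-C[i-1]).round(4) for i in range(4)])
d=C[0]+C[1]-C[2]-C[3]; yaw=np.arctan2(d[1],d[0]); u=d/np.linalg.norm(d); o=C.mean(0)-.02*u
n=np.array([-u[1],u[0]])
print("yaw",yaw,"slot mid",o)
for p in[(200,267),(266,113)]:
    L=ray(e,*q(*p),.008)[:2]; print("leg",L,(L-o)@u,(L-o)@n)
F=[ray(h,*k(*p),.034)[:2] for p in[(190,303),(197,432)]]; print("fob",F,np.mean(F,0))
P={n:ray(h,*k(*p),.0155)[:2] for n,p in dict(left=(112,120),right=(263,120),spine=(185,193),hinge=(110,54),tipgate=(233,49)).items()};print(P)
v=P["hinge"]-P["tipgate"]; print("gate yaw",np.arctan2(-v[0],v[1]),np.linalg.norm(v)); v=F[0]-F[1];print("fob yaw",np.arctan2(v[1],v[0]),np.linalg.norm(v))
v=P["left"]-P["right"]; print("loop yaw",np.arctan2(-v[0],v[1]),np.linalg.norm(v))
# hook model fit from points: hinge (92,15.5), gate tip (92,-14.5), spine (52,-2), fob top ends (24,0),(-24,0)
M=np.array([[.092,.0155],[.092,-.0145],[.052,-.002],[.024,0],[-.024,0]]);T=np.array([P["hinge"],P["tipgate"],P["spine"],*F])
m=M-M.mean(0);t=T-T.mean(0);th=np.arctan2((m[:,0]*t[:,1]-m[:,1]*t[:,0]).sum(),(m*t).sum());c,s=np.cos(th),np.sin(th);Rm=np.array([[c,-s],[s,c]]);org=T.mean(0)-Rm@M.mean(0)
print("fit",org,th,(T-(M@Rm.T+org)).round(4))
E
```

```text
corners [[0.5854 0.1321]
 [0.5723 0.0904]
 [0.4936 0.1145]
 [0.5071 0.1573]] [np.float64(0.0823), np.float64(0.0437), np.float64(0.0823), np.float64(0.0449)]
yaw -0.3044256244344826 slot mid [0.52052039 0.12957568]
leg [0.52821267 0.12807907] 0.007787192745620069 0.0008779342063624108
leg [0.56726996 0.11535317] 0.04886312209067003 0.00044441508721184894
fob [array([ 0.49528825, -0.12577227]), array([ 0.45708005, -0.13157523])] [ 0.47618415 -0.12867375]
{'left': array([ 0.54240522, -0.0982968 ]), 'right': array([ 0.5468735 , -0.14156518]), 'spine': array([ 0.5240234 , -0.12118551]), 'hinge': array([ 0.56031803, -0.09635062]), 'tipgate': array([ 0.56523384, -0.13087763])}
gate yaw 0.14142511197627422 0.034875191817869376
fob yaw 0.1507255818852048 0.038646359774791327
loop yaw 0.10290419894475998 0.04349848441386829
fit [ 0.47379134 -0.12867318] 0.1642595599062903 [[-0.0017  0.002 ]
 [-0.0017 -0.0029]
 [-0.0014  0.001 ]
 [-0.0022 -0.001 ]
 [ 0.007   0.001 ]]
```

```bash
python3 - <<'E'
from h import *
import pickle
D=pickle.load(open("cal.pkl","rb")); e=D["eye"]
s=imaging.get_calibration("side")
print("beaker base",ray(e,90,190,.0),ray(s,244,216,0),"bottle",ray(s,222,202,0),"vials",ray(s,215,214,0),ray(s,225,218,0))
y=0.135; o=np.array([.472,-.129])
ctrl.move_ptp([*o,.10],down(y))
ctrl.move_linear([*o,.006],rate=.1)
hand.move_gripper(0.0,50)
print("w",telemetry.read_width(),telemetry.read_grasp_force(),telemetry.read_tool_pos(),telemetry.read_time_s())
ctrl.move_linear([*o,.07],rate=.1)
u=np.array([np.cos(-.3044),np.sin(-.3044)]);n=np.array([-u[1],u[0]])
L=np.array([.5285,.128]); G=L-.035*u; O=G-.092*u+.013*n
print("standoff",O, ctrl.ik([*O,.0085],down(-.3044)))
ctrl.move_ptp([*O,.08],down(-.3044)); ctrl.pause(.3)
print(telemetry.read_width(),telemetry.read_force(),telemetry.read_tool_pos(),telemetry.read_time_s())
c=imaging.get_calibration("wrist");im=imaging.snapshot("wrist")[:,:,::-1];pickle.dump(c,open("c3.pkl","wb"));cv2.imwrite("pics/w3.png",im)
print(proj(c,[[*L,.008]]))
E
```

```text
beaker base [0.3966947  0.39468677 0.        ] [ 4.12830389e-01  3.45637929e-01 -1.11022302e-16] bottle [0.47838521 0.44486785 0.        ] vials [4.06868990e-01 4.42507797e-01 1.11022302e-16] [0.39118112 0.40251181 0.        ]
w -0.0002546737936270295 0.0 [ 0.47198127 -0.12899698  0.00596498] 6.7917
standoff [0.41123495 0.17846689] [-0.00644899  0.535009   -0.56657656  2.17666188  0.53460632  0.56700919
 -2.84559593]
0.0004783033233524784 [-0.02071445 -0.70316545  0.25615372] [0.41154954 0.17772583 0.07989958] 9.075
[[341.92673087   6.54298041]]
```

View pics/w3.png

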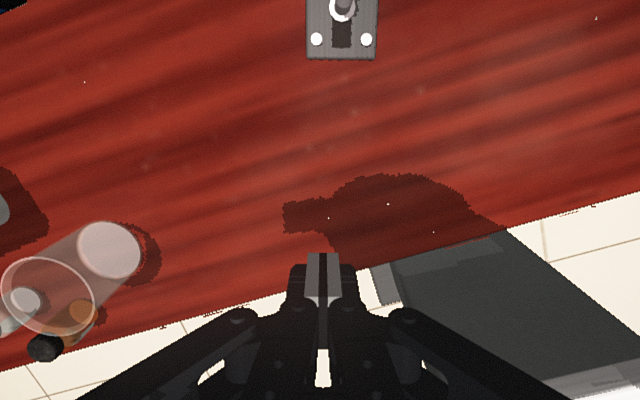

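The pads closed on nothing, so the grip missed. In this picture the eye's near leg (342,6) is where I predicted. I'll look at the hook again.

```bash
python3 - <<'E'
from h import *
import pickle
hand.move_gripper(.06)
ctrl.move_ptp([.44,-.135,.15],down(0.135)); ctrl.pause(.2)
c=imaging.get_calibration("wrist");im=imaging.snapshot("wrist")[:,:,::-1];pickle.dump(c,open("c4.pkl","wb"))
s=imaging.snapshot("side")[:,:,::-1]
o=np.vstack([im,np.zeros((200,640,3),np.uint8)]); o[400:,:640]=cv2.resize(s[180:245,330:538],(640,200),interpolation=cv2.INTER_CUBIC)
cv2.imwrite("pics/w4.png",o); print(telemetry.read_tool_pos(),telemetry.read_tool_rot(),c["position"],telemetry.read_time_s(),proj(c,[[.472,-.129,.034]]))
E
```

```text
[ 0.44015943 -0.13418143  0.14992917] [-3.13410145e+00 -2.14373733e-01  1.17169314e-04] [ 0.52037656 -0.1229436   0.32521979] 11.25 [[321.62777435 145.65353945]]
```

View pics/w4.png

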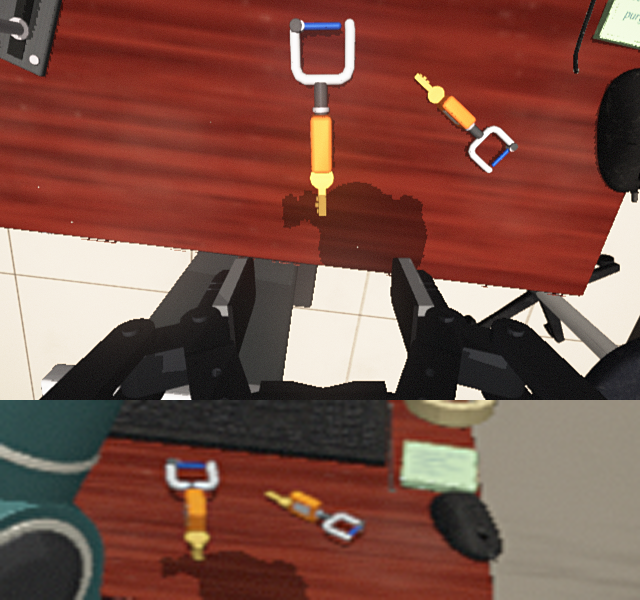

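```bash
python3 - <<'E'
from h import *
import pickle
c=pickle.load(open("c3.pkl","rb")); 
t=np.array([0.41154954,0.17772583,0.07989958])
print("tcp,grasp",proj(c,[t,t+[0,0,.0187],t+[0,0,.05]]), c["position"]-t)
print(R.from_rotvec(c["rotation"]).as_matrix().round(3))
c=pickle.load(open("c4.pkl","rb"))
# fob corners: top front/rear at z=.034, loop outer front right/left, loop outer spine
for n,p,z in[("fobfront",(321,115),.034),("fobrear",(321,172),.034),("hinge",(297,26),.0155),("tip",(338,27),.0155),("spine",(321,79),.0155),("key",(322,214),.015)]: print(n,ray(c,*p,z).round(4))
E
```

```text
tcp,grasp [[322.4222968  240.88572211]
 [322.43567274 256.94005284]
 [322.46542522 292.65017118]] [ 0.07722617 -0.02434128  0.17534742]
[[-0.301  0.906  0.299]
 [-0.954 -0.286 -0.093]
 [ 0.001 -0.313  0.95 ]]
fobfront [ 0.4963 -0.1252  0.034 ]
fobrear [ 0.4499 -0.1315  0.034 ]
hinge [ 0.5604 -0.0971  0.0155]
tip [ 0.5641 -0.1294  0.0155]
spine [ 0.5236 -0.1214  0.0155]
key [ 0.4055 -0.1384  0.015 ]
```

The hook hasn't moved and sits where I measured it: fob centre (.473,-.1285), yaw .135. In the pictures, though, the finger tips are about 36 mm above the reported TCP. Pads 60 mm apart span 144 px, which puts them 0.147 m from the camera, and the shut tips sit at row 253 where 241 or less was expected. So the pads closed above the 34 mm fob. I'll go about 35 mm lower in small steps, watching the force.

```bash
python3 - <<'E'
from h import *
import pickle
o=np.array([.473,-.1285]); y=.135
ctrl.move_ptp([*o,.03],down(y)); ctrl.pause(.2)
f0=np.array(telemetry.read_force()); z=.03
for z in(.006,-.004,-.012,-.018,-.023,-.028):
    ctrl.move_linear([*o,z],rate=.08); f=np.array(telemetry.read_force())-f0
    if np.linalg.norm(f)>4: print("contact",z,f); break
hand.move_gripper(0.0,50)
w=telemetry.read_width(); print("w",w,telemetry.read_grasp_force(),telemetry.read_tool_pos(),np.array(telemetry.read_force())-f0,telemetry.read_time_s())
if w<.012: raise SystemExit
ctrl.move_linear([*o,z+.06],rate=.12); ctrl.pause(.2)
print(telemetry.read_width(),np.array(telemetry.read_force())-f0)
u=np.array([np.cos(-.3044),np.sin(-.3044)]);n=np.array([-u[1],u[0]])
L=np.array([.5285,.128]); O=L-.120*u+.013*n
print(ctrl.ik([*O,z],down(-.3044)))
ctrl.move_ptp([*O,z+.06],down(-.3044)); ctrl.move_linear([*O,z+.004],rate=.1);ctrl.pause(.2)
print(z,telemetry.read_width(),telemetry.read_force(),telemetry.read_tool_pos(),telemetry.read_time_s())
c=imaging.get_calibration("wrist");im=imaging.snapshot("wrist")[:,:,::-1];pickle.dump(c,open("c5.pkl","wb"));cv2.imwrite("pics/w5.png",im)
cv2.imwrite("pics/c5.png",cv2.resize(im[0:200,220:430],None,fx=3,fy=3,interpolation=cv2.INTER_CUBIC)[:,:])
E
```

```text
w 0.01734887108076933 49.18305516242981 [ 0.47323088 -0.12844044 -0.02775928] [0.3686416  0.19791147 3.90406205] 14.2
0.01750213914443276 [ 0.91021705 -0.58048011 -2.08617861]
[-0.07239466  0.60095656 -0.47686734  2.1745539   0.58273864  0.49111407
 -2.87688284]
-0.028 0.017427548335794893 [-0.02139031  0.26969814 -2.45653988] [ 0.41846599  0.17648122 -0.02342744] 17.1417
```

View pics/c5.png

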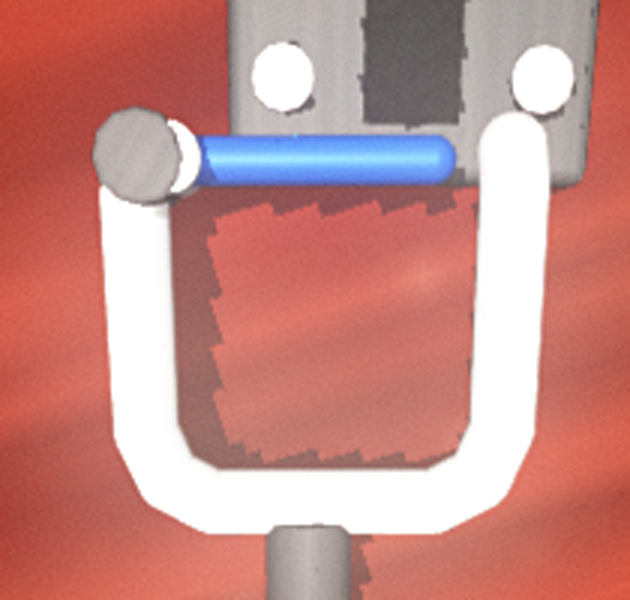

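```bash
python3 - <<'E'
from h import *
import pickle
c=pickle.load(open("c5.pkl","rb")); k=lambda x,y:(220+x/3,y/3)
yaw=-.3044;u=np.array([np.cos(yaw),np.sin(yaw)]);n=np.array([-u[1],u[0]]);t=np.array([0.41846599,0.17648122])
L=np.array([.5285,.128])
print("tool rot err",telemetry.read_tool_rot(),down(yaw))
for nm,p,z in[("hinge",(138,155),.0195),("tip",(455,160),.0195),("spineL",(180,500),.0195),("spineR",(450,500),.0195),("slotend",(412,122),.006),("slottop",(414,3),.006),("screwL",(282,76),.006),("screwR",(543,78),.006),("corner",(583,185),.006)]:
    P=ray(c,*k(*p),z)[:2]; print(nm,P.round(4),"rel tool",((P-t)@u).round(4),((P-t)@n).round(4),"rel leg",((P-L)@u).round(4),((P-L)@n).round(4))
for a in(0,.02,.04,.06): 
    O=t+a*u; print(ctrl.ik([*O,-.0265],down(yaw)))
E
```

```text
tool rot err [-3.10470935e+00  4.76617290e-01 -1.58092414e-03] [ 3.10527560e+00 -4.76306493e-01 -2.91653611e-17]
hinge [0.5114 0.1677] rel tool 0.0914 0.0195 rel leg -0.0282 0.0327
tip [0.5    0.1329] rel tool 0.0908 -0.0171 rel leg -0.0287 -0.0039
spineL [0.4717 0.1767] rel tool 0.0507 0.0161 rel leg -0.0688 0.0294
spineR [0.4614 0.1439] rel tool 0.0507 -0.0182 rel leg -0.0688 -0.0049
slotend [0.5063 0.135 ] rel tool 0.0963 -0.0133 rel leg -0.0232 0.0
slottop [0.5191 0.1311] rel tool 0.1096 -0.0131 rel leg -0.0099 0.0002
screwL [0.5162 0.149 ] rel tool 0.1015 0.0031 rel leg -0.018 0.0164
screwR [0.5063 0.1181] rel tool 0.1013 -0.0294 rel leg -0.0182 -0.0161
corner [0.4926 0.1161] rel tool 0.0889 -0.0354 rel leg -0.0306 -0.0221
[-0.07740364  0.59647705 -0.47052839  2.17351201  0.56954071  0.49185511
 -2.86475182]
[-0.04642539  0.61351632 -0.47666835  2.13786543  0.56701054  0.51418271
 -2.82735928]
[-0.01949247  0.63064665 -0.48058699  2.10123737  0.56277972  0.53627014
 -2.7901194 ]
[ 0.00521106  0.64834735 -0.48432965  2.06355339  0.55902701  0.5587771
 -2.75478006]
```

Held: width 17.4 mm, loop in line with the plate. The leg lies at hook y ≈ -13.2 mm, as wanted, and the gate line is about 28.5 mm before the leg. I'll press with force watching.

```bash
python3 - <<'E'
from h import *
yaw=-.3044;u=np.array([np.cos(yaw),np.sin(yaw)]);n=np.array([-u[1],u[0]])
t=np.array([0.41846599,0.17648122]);z=-.0255
P=lambda a:[*(t+a*u),z]
ctrl.move_linear(P(.014),down(yaw),rate=.05); ctrl.pause(.2)
f0=np.mean([telemetry.read_force() for _ in range(5)],0); log=[];a=.014;mx=0
while a<.056:
    a+=.0012; ctrl.move_linear(P(a),rate=.03)
    f=np.array(telemetry.read_force())-f0; fu=-f[:2]@u; mx=max(mx,fu)
    log.append((round(a*1e3,1),round(fu,1),round(f[:2]@n,1),round(f[2],1)))
    if fu>8 or abs(f[:2]@n)>5: print("STOP");break
    if a>.043 and mx>3 and fu<1: print("SNAP");break
print(log);print(telemetry.read_tool_pos(),telemetry.read_width(),telemetry.read_time_s())
np.save("f0.npy",f0)
E
```

```text
STOP
[(15.2, np.float64(-0.1), np.float64(0.0), np.float64(0.0)), (16.4, np.float64(-0.4), np.float64(-0.2), np.float64(0.2)), (17.6, np.float64(-1.0), np.float64(-0.1), np.float64(0.1)), (18.8, np.float64(-0.1), np.float64(-0.2), np.float64(0.8)), (20.0, np.float64(-0.2), np.float64(-0.1), np.float64(0.5)), (21.2, np.float64(0.8), np.float64(0.5), np.float64(-0.1)), (22.4, np.float64(2.7), np.float64(-0.2), np.float64(0.7)), (23.6, np.float64(3.1), np.float64(0.1), np.float64(-0.2)), (24.8, np.float64(1.9), np.float64(0.1), np.float64(0.1)), (26.0, np.float64(3.3), np.float64(0.3), np.float64(0.5)), (27.2, np.float64(3.8), np.float64(0.4), np.float64(0.6)), (28.4, np.float64(3.7), np.float64(-0.2), np.float64(-0.7)), (29.6, np.float64(3.2), np.float64(-1.0), np.float64(0.5)), (30.8, np.float64(3.9), np.float64(-0.4), np.float64(-0.3)), (32.0, np.float64(3.5), np.float64(-0.2), np.float64(-0.4)), (33.2, np.float64(3.0), np.float64(-0.6), np.float64(-0.3)), (34.4, np.float64(3.5), np.float64(-1.1), np.float64(-0.1)), (35.6, np.float64(3.9), np.float64(-0.7), np.float64(-0.4)), (36.8, np.float64(3.7), np.float64(0.5), np.float64(-1.0)), (38.0, np.float64(3.5), np.float64(1.5), np.float64(-0.5)), (39.2, np.float64(3.2), np.float64(1.8), np.float64(-0.4)), (40.4, np.float64(4.0), np.float64(1.2), np.float64(-0.2)), (41.6, np.float64(3.6), np.float64(2.0), np.float64(-1.6)), (42.8, np.float64(3.5), np.float64(2.5), np.float64(-1.2)), (44.0, np.float64(2.7), np.float64(3.2), np.float64(-0.1)), (45.2, np.float64(3.0), np.float64(3.1), np.float64(-0.2)), (46.4, np.float64(1.3), np.float64(3.4), np.float64(-0.6)), (47.6, np.float64(1.1), np.float64(5.6), np.float64(-0.7))]
[ 0.4645201   0.16265125 -0.02530071] 0.017422338078177894 24.8333
```

Touch came at 21 mm, as predicted, and the sideways force is just the folded gate pushing. The total is 5.7 N at 19 mm depth, so I'll continue with a limit on the total.

```bash
python3 - <<'E'
from h import *
yaw=-.3044;u=np.array([np.cos(yaw),np.sin(yaw)]);n=np.array([-u[1],u[0]])
t=np.array([0.41846599,0.17648122]);z=-.0255;f0=np.load("f0.npy")
log=[];a=.0476;big=0
while a<.058:
    a+=.0008; ctrl.move_linear([*(t+a*u),z],rate=.03)
    f=np.array(telemetry.read_force())-f0; fu=-f[:2]@u; fn=f[:2]@n
    log.append((round(a*1e3,1),float(fu.round(1)),float(fn.round(1))))
    if np.hypot(fu,fn)>8: print("STOP");break
    if np.hypot(fu,fn)<1.8: print("SNAP");break
print(log,telemetry.read_tool_pos(),telemetry.read_width(),telemetry.read_time_s())
E
```

```text
SNAP
[(48.4, 0.4, 5.1), (49.2, 0.9, 5.5), (50.0, -0.1, -0.7)] [ 0.46610444  0.15956065 -0.0257225 ] 0.017067955340531668 25.5833
```

It snapped shut at 21.5 mm depth. Now the tug.

```bash
python3 - <<'E'
from h import *
yaw=-.3044;u=np.array([np.cos(yaw),np.sin(yaw)]);n=np.array([-u[1],u[0]])
t=np.array([0.41846599,0.17648122]);z=-.0255
ctrl.pause(.2); f0=np.mean([telemetry.read_force() for _ in range(5)],0)
def F():
    v=[]
    for _ in range(4): v.append(telemetry.read_force()); ctrl.pause(.02)
    f=np.mean(v,0)-f0; return float((f[:2]@u).round(2)),float((f[:2]@n).round(2)),float(f[2].round(2))
a=.050;log=[]
ctrl.move_linear([*(t+.041*u),z],rate=.03);a=.041
while a>.028:
    a-=.0004; ctrl.move_linear([*(t+a*u),z],rate=.02); f=F(); log.append((round(a*1e3,1),f))
    if f[0]>5.3 : break
    if abs(f[1])>5: print("side");break
ctrl.pause(.15); print("hold",F(),a,log[-12:]); 
print(telemetry.read_tool_pos(),telemetry.read_width(),telemetry.read_time_s())
E
```

```text
hold (5.88, 0.66, -1.95) 0.03460000000000004 [(39.0, (0.57, 1.19, -0.24)), (38.6, (0.52, 0.71, -1.01)), (38.2, (0.41, 1.36, -0.54)), (37.8, (0.41, 0.4, -0.63)), (37.4, (0.28, 0.76, -0.59)), (37.0, (0.61, 1.11, -0.9)), (36.6, (0.49, 1.07, -0.16)), (36.2, (0.39, 0.54, -0.75)), (35.8, (1.27, 1.33, -1.01)), (35.4, (2.25, 0.95, -1.25)), (35.0, (4.49, 0.61, -1.48)), (34.6, (5.69, 0.31, -1.96))]
[ 0.45233287  0.16591358 -0.02535953] 0.017581632468876045 31.5167
```

```bash
python3 - <<'E'
from h import *
yaw=-.3044;u=np.array([np.cos(yaw),np.sin(yaw)])
t=np.array([0.41846599,0.17648122]);p=t+.041*u
ctrl.move_linear([*p,-.0255],rate=.03); f0=np.array(telemetry.read_force())
for z in(-.0265,-.0272,-.0278,-.0284):
    ctrl.move_linear([*p,z],rate=.02); f=np.array(telemetry.read_force())-f0
    if f[2]>2.5: break
print(z,f); hand.move_gripper(.05); ctrl.pause(.2)
ctrl.move_linear([*p,.10],rate=.12); ctrl.pause(.2)
im=imaging.snapshot("wrist")[:,:,::-1];cv2.imwrite("pics/w6.png",im); print(telemetry.read_time_s(),telemetry.read_width())
E
```

```text
-0.0284 [-1.92770465 -0.93387191  8.17463161]
34.9667 0.04984525193601848
```

View pics/w6.png

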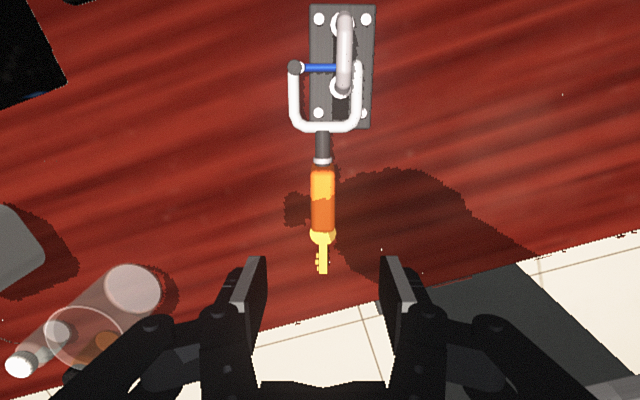

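The near leg's base (340,88) is inside the loop and the blue gate (320,68) is shut beyond it. The fob lies flat in line with the plate and has been let go. I'm handing in.

```bash
python3 -c "
from plant import ticket
print(ticket.hand_in())"
```

```text
the job is handed in; nothing more can be done
None
```

The key is clipped to the eye: the gate snapped shut behind the near leg, held a tug of about 5.9 N, and the hook was left flat and let go, handed in at about 35 s; the first grip missed because the finger tips sat about 36 mm above the reported TCP, and the second try held.

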